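# Make up a smear kit and a specimen kit

### The arm

A 7-joint arm with a two-finger parallel gripper is mounted at the origin on the work surface. World frame = base frame: x ahead of the robot, y to its left, z up, the work surface at z = 0. Lengths are in m, angles in degrees, forces in N, time in s.
With the tool pointing down it reaches from about 0.4 to 0.9 m from the base axis. Payload 5.6 kg.
Tool frame: the origin (TCP) lies on the centre line of the jaws, within the pads' length; the fingertips stand 14 mm ahead of it and the grasp point (between the pads) lies 5 mm behind it; z points along the fingers, y is the line along which they close (so a half turn about z gives the same grasp; the last joint's range is limited). The gripper opens to 92 mm and grips with 3 to 60 N. Pads are 20 mm wide; open, the fingers measure 128 mm over their backs; the gripper's body (75 mm by 189 mm) begins 69 mm behind the grasp point.
Start: joints at [74.485, 26.786, -0.665, 91.828, 0.344, 61.387, -3.226], TCP at [0.147, -0.633, 0.229] pointing down, gripper open.
Joint ranges: [-144.91, 144.91], [-17.63, 115.5], [-89.93, 88.59], [15.96, 139.68], [-74.01, 254.01], [8.47, 105.57], [-167.45, 167.45]. Speed limits (degrees/s): [147.25, 147.25, 180, 180, 180, 180, 180].

### API

Orientations are given as a 3x3 rotation matrix whose columns are the frame's x, y, z axes.
In Python, from workcell import monitor, imaging, job gives the robot as it stands. The module is installed in compiled form; this text tells all that it offers.
- The arm moves only by the tool drive_tool, never from a script. Its argument "moves" is a list that holds one entry, the list of rows, each a list of 7 numbers: the turn, a rotation vector about the tool's x, y, z in rad, then the shift along the tool's x, y, z in cm, then the opening, from 0 (shut) to 1 (fully open). In form: [[[wx, wy, wz, dx, dy, dz, hand], ...]]. A call has 1 to 5 rows; each row shifts and turns the commanded pose from where the row before left it, along the tool's axes as they then stand; what a row does not reach is not made up. A row lasts 1/8 s, in which the tool goes at most 62.5 mm and 10.7 degrees, less where a joint would pass 70% of its speed; a pose out of reach is approached as far as the arm can. A call is refused whole if a number of a shift passes 6.25 or a number of a turn 0.188, either way. A call with a gripper value outside its range is refused whole. The fingers move at their own pace and stop on an object; "force" is the grip in N (left out, the last holds). Time passes only in rows, so rows that do not move let the fingers close. It gives the time, the measured TCP pose, the force, the opening and the grip force at its end, in the units of the state.
- monitor.sense(): the state, without advancing time (a new reading comes with each control period).
- imaging.read_camera(name): name is "scene" or "top"; returns the picture (384x512x3 uint8, red, green, blue); there is no depth.
- imaging.camera_params(name): a dict with "mtx" (3x3 intrinsics, pixels), "k1" (the pictures are not rectified: a ray, as slopes to the right and down, at radius r is drawn at 1 + k1 r^2 times it, then the intrinsics apply), "R" (3x3) and "t" (3): a world point X has camera coordinates R X + t. Camera axes: x right, y down, z forward; pixel columns grow to the right and rows downward; lengths in m; the calibration is good to about 2 mm. A picture is of the moment at which its call begins. camera_params takes no time and is no camera call.
- job.hand_in(): hands the job in; it is judged then, once.
The state is a dict: "clock": time; "joint_pos": joint angles; "dq": joint speeds; "effort": joint torques, N m; "tool_pos": TCP position; "ee_rot": TCP orientation; "ft_force": force on the tool from outside, world axes, zero at the start; "moment": the same for the moment, N m; "width": finger opening in m; "gripper_force": force on a finger pad.
Only numpy, scipy, OpenCV 4.12 (cv2) and the standard library are available. Lean on these libraries where they do the work, as an engineer would, in place of code of your own. Each camera call takes 0.05 s, during which the arm holds its last target. There are 200 camera calls.

### The job

Make up the two kits in the steel trays: in the long narrow tray, lay the slide box flat in the long bay and stand the short bottle in the short bay; in the squat tray, stand the top cup of the nested pair upright in the wide bay and the tall bottle in the narrow bay. Take only the top cup: do not lift the lower one with it, and leave it standing where it is. Set everything down gently on the tray floors, without dropping anything.

Things in the scene. Friction and masses are not known exactly. Their poses are not given: they have to be found in the camera images.
- long_tray: Long narrow open steel tray, fixed, 86 mm (its x) by 196 mm (its y); outer walls and divider 4 mm thick and 16 mm high; floor top 4 mm above the origin. Origin: centre of underside, z up. A divider across it at y = +28 mm makes a long bay (inside 78 x 120 mm, centre x 0, y -34 mm) and a short bay (inside 78 x 64 mm, centre x 0, y +62 mm).
- squat_tray: Squat, broader and shorter open steel tray, fixed, 108 mm (its x) by 154 mm (its y); outer walls and divider 4 mm thick and 16 mm high; floor top 4 mm above the origin. Origin: centre of underside, z up. A divider across it at y = +17 mm makes a wide bay (inside 100 x 88 mm, centre x 0, y -29 mm) and a narrow bay (inside 100 x 54 mm, centre x 0, y +46 mm).
- slide_box: Closed grey plastic microscope-slide box, lying flat, 40 mm (its x) by 92 mm (its y) by 36 mm high, about 120 g, paper label on top. Origin: centre of the underside; z up. The lid does not open.
- short_bottle: The shorter of two standing amber glass bottles with paper label and black cap: 31 mm diameter, 62 mm high overall; straight sides up to 32 mm, then a slight shoulder; cap 29 mm diameter. About 60 g. Origin: centre of the underside; z up.
- tall_bottle: The taller of two standing amber glass bottles with paper label and black cap: 38 mm diameter, 100 mm high overall; straight sides up to 70 mm, then a slight shoulder; cap 35 mm diameter. About 90 g. Origin: centre of the underside; z up.
- top_cup: Upper of two equal nested white plastic sample cups, 30 g. Each is 50 mm high: tapered foot (diameter 36 mm at the bottom, 46 mm at 28 mm up), then a step out to a straight collar, 56 mm outside, from 28 to 50 mm, wall 2.5 mm, a fine groove at its foot. Origin: centre of underside; z up. It starts loose in the lower cup, origin 22 mm above the lower's: its whole collar shows above the lower's.
- lower_cup: Lower of the two nested cups, same form and mass as the top one, standing on the mat; it stays. Origin: centre of its underside; z up.
There are look-alikes about, which are no part of the job. Leave any green or purple look-alike of the squat_tray alone.

How it is judged:
By the outcome, as a careful person would: the job done as asked, in the order asked, and still so for the second after the job is handed in, with the robot touching nothing.
It also fails if it takes over 125 s, if anything falls off the work surface, if the arm or the gripper's body presses on something with over 40 N, if the wrist force passes 120 N, or if a joint passes its speed limit or range.

## Working session

There is one attempt and no reset: what is moved stays moved. The work goes in short steps, Python scripts to look and compute and a tool call to move; the robot and the scene stay as the last step left them, time stands still between calls to the robot, and variables do not carry over. Pictures are saved under pics/ and viewed, at most 14 in all, crops included, and the job is handed in when it is done.

Besides the shell and the picture viewer there is one more tool, called after "Emit:" as name(argument=value, ...), one argument or row to a line, values as JSON. drive_tool: Moves the arm, as the interface text tells. Its arguments: {"type":"object","properties":{"moves":{"type":"array","items":{"type":"array","items":{"type":"array","items":{"type":"number"}}}},"force":{"type":"number"}},"required":["moves"]}

```bash
mkdir -p pics; python3 - <<'E'
from workcell import monitor, imaging
import cv2,numpy as np
np.set_printoptions(precision=4,suppress=True)
for n in("scene","top"):
    cv2.imwrite(f"pics/{n}0.png",imaging.read_camera(n)[:,:,::-1]); p=imaging.camera_params(n)
    print(n,p["mtx"],p["k1"],p["R"],p["t"], -p["R"].T@p["t"])
s=monitor.sense();print(s)
E
```

```text
scene [[395.5656   0.     253.3699]
 [  0.     395.5656 183.7518]
 [  0.       0.       1.    ]] -0.06775011736798207 [[-0.4426  0.8966 -0.012 ]
 [ 0.4937  0.2325 -0.838 ]
 [-0.7486 -0.3768 -0.5455]] [ 0.1339 -0.2191  1.4825] [1.2772 0.4895 0.6268]
top [[447.7638   0.     258.8023]
 [  0.     447.7638 187.9828]
 [  0.       0.       1.    ]] -0.12649079005906091 [[-0.0215 -0.9998  0.0017]
 [-0.997   0.0213 -0.0741]
 [ 0.074  -0.0033 -0.9972]] [0.0793 0.4418 1.5813] [0.3251 0.0751 1.6096]
{'clock': 0.1, 'joint_pos': array([74.4843, 26.8325, -0.665 , 91.874 ,  0.3453, 61.3849, -3.2262]), 'dq': array([-0.052 , -0.1525,  0.0142, -0.1482, -0.0301,  0.0955,  0.0847]), 'effort': array([  0.0007, -52.1643,  -0.0126, -24.4363,  -0.0569,   0.0141,
         0.    ]), 'tool_pos': array([ 0.1466, -0.6328,  0.2277]), 'ee_rot': array([[ 0.9742,  0.2258, -0.0005],
       [ 0.2258, -0.9742,  0.0015],
       [-0.0001, -0.0016, -1.    ]]), 'ft_force': array([1.0635, 0.7294, 0.1771]), 'moment': array([ 0.0265, -0.0273,  0.0312]), 'gripper_force': 0.0, 'width': 0.09179584737031564}
```

View pics/scene0.png

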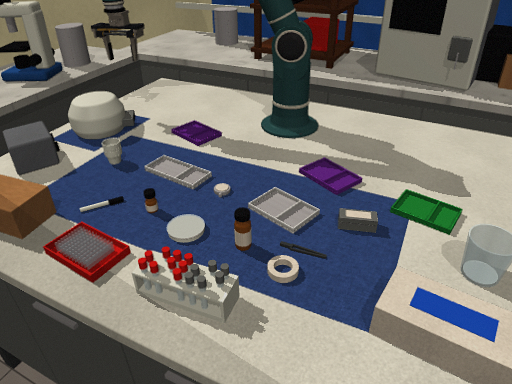

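View pics/top0.png

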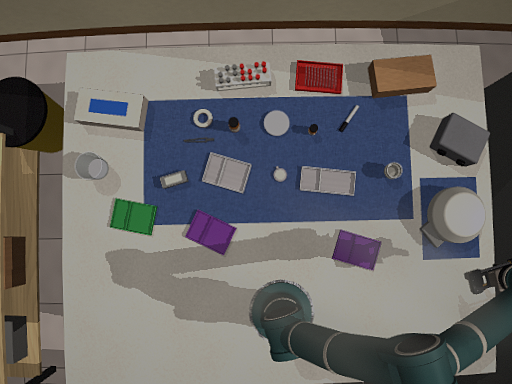

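The scene picture shows these candidates (scene px / top px):
- **Squat tray:** steel at (284,208)/(227,172). Look-alikes are green (427,210)/(134,216) and purple (330,175)/(211,231) and (196,132)/(357,250).
- **Long tray:** steel at (178,171)/(328,180).
- **Slide box:** (358,219)/(173,179), not the grey block at (30,147).
- **Bottles:** tall at (243,228)/(233,124), short at (151,200)/(313,129).
- **Cups:** nested pair at (112,151)/(393,171), not the beaker at (488,252) or the white cap at (222,189).

Next I'll check these choices in a close crop.

```bash
cat > h.py <<'E'
import numpy as np, cv2
from workcell import monitor, imaging
np.set_printoptions(precision=4,suppress=True)
P={n:imaging.camera_params(n) for n in("scene","top")}
def ray(n,uv):
    p=P[n];m=np.array(p["mtx"]);R=np.array(p["R"]);t=np.array(p["t"])
    d=np.linalg.inv(m)@np.array([uv[0],uv[1],1.]);q=d[:2].copy()
    for _ in range(20): q=d[:2]/(1+p["k1"]*(q@q))
    v=R.T@np.array([q[0],q[1],1]);return -R.T@t, v/np.linalg.norm(v)
def plane(n,uv,z):
    o,v=ray(n,uv);return o+v*(z-o[2])/v[2]
def tri(us,ut):
    (a,u),(b,v)=ray("scene",us),ray("top",ut)
    s=np.linalg.lstsq(np.c_[u,-v],b-a,rcond=None)[0]
    p,q=a+s[0]*u,b+s[1]*v
    return (p+q)/2,np.linalg.norm(p-q)
def proj(n,X):
    p=P[n];c=np.array(p["R"])@X+p["t"];q=c[:2]/c[2];q=q*(1+p["k1"]*(q@q))
    return (np.array(p["mtx"])@np.array([q[0],q[1],1]))[:2]
E
python3 - <<'E'
import cv2,numpy as np
s=cv2.imread("pics/scene0.png");t=cv2.imread("pics/top0.png")
a=cv2.resize(t[95:225,145:415],None,fx=2.9,fy=2.9,interpolation=cv2.INTER_CUBIC)
cv2.imwrite("pics/c1.png",a)
b=cv2.resize(s[120:270,90:390],None,fx=2.6,fy=2.6,interpolation=cv2.INTER_CUBIC);cv2.imwrite("pics/c2.png",b)
E
```

```text
(no output)
```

View pics/c1.png

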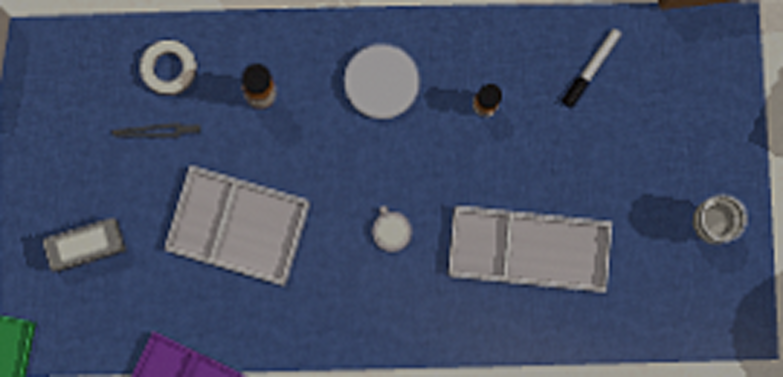

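View pics/c2.png

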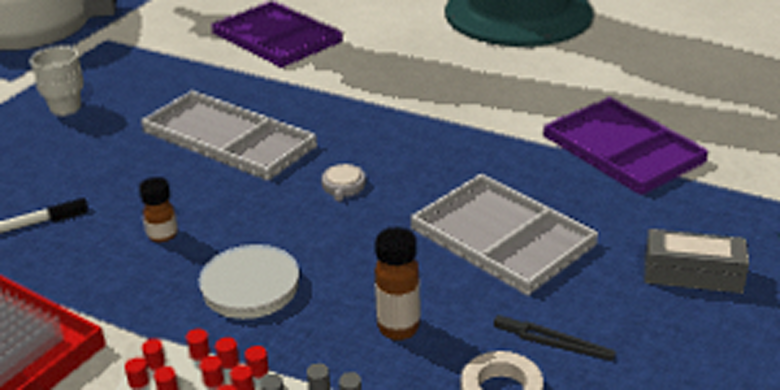

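The crops confirm the choice: squat tray at c1 (237,225) with its narrow bay left, long tray at (530,248) with its short bay left, slide box (84,245) with a pale label, tall and short bottles at (257,80) and (488,97), and nested cups at (720,218). Next I'll measure them.

```bash
cat > m.py <<'E'
from h import *
S=cv2.imread("pics/scene0.png");T=cv2.imread("pics/top0.png")
def blob(img,mask,seed,rad):
    m=np.zeros(mask.shape,np.uint8);x,y=seed;m[y-rad:y+rad+1,x-rad:x+rad+1]=mask[y-rad:y+rad+1,x-rad:x+rad+1]
    n,l,st,c=cv2.connectedComponentsWithStats(m)
    i=1+np.argmin([np.hypot(*(c[k]-seed))-0.2*np.sqrt(st[k,4]) for k in range(1,n)])
    return (l==i).astype(np.uint8),st[i],c[i]
def rect(n,mask,z):
    c=max(cv2.findContours(mask,cv2.RETR_EXTERNAL,cv2.CHAIN_APPROX_NONE)[0],key=len)[:,0]
    w=np.array([plane(n,p,z)[:2] for p in c.astype(float)]).astype(np.float32)
    r=cv2.minAreaRect((w*1000).astype(np.float32));return r
def nonblue(i): 
    a=i.astype(int);return ((a[:,:,0]-a[:,:,2])<18).astype(np.uint8)*255
hv=lambda i:cv2.cvtColor(i,cv2.COLOR_BGR2HSV)
for nm,n,I,sd,r,z in [("squat","top",T,(227,172),32,.016),("long","top",T,(328,180),34,.016),("squat","scene",S,(284,208),42,.016),("long","scene",S,(178,171),38,.016),("box","top",T,(173,179),18,.036),("box","scene",S,(358,219),24,.036)]:
    m=nonblue(I)&((hv(I)[:,:,2]>(95 if nm!="box" else 70)).astype(np.uint8)*255)
    b,st,c=blob(I,m,sd,r);print(nm,n,st,c,rect(n,b,z))
    h=cv2.convexHull(max(cv2.findContours(b,0,1)[0],key=len))
    q=cv2.approxPolyDP(h,6,True)[:,0];print(q.tolist())
for nm,s,t,r in[("tall",(241,210),(233,121),12),("short",(150,193),(313,127),9)]:
    bs,s1,c1=blob(S,(S.max(2)<60).astype(np.uint8)*255,s,r);bt,s2,c2=blob(T,(T.max(2)<50).astype(np.uint8)*255,t,r)
    print(nm,s1,c1,s2,c2,tri(c1,c2))
for b,t,r in[("box",(174,178),8)]:
    lm=lambda I,v:(I.min(2)>v).astype(np.uint8)*255
    b1,s1,c1=blob(S,lm(S,150),(359,214),14);b2,s2,c2=blob(T,lm(T,150),t,10);print("label",s1,c1,s2,c2,tri(c1,c2))
for I,n,sd,r in[(S,"scene",(112,151),18),(T,"top",(393,171),14)]:
    b,st,c=blob(I,nonblue(I)&((hv(I)[:,:,2]>70).astype(np.uint8)*255),sd,r);print("cup",n,st,c)
E
python3 m.py
python3 -c "
import cv2,numpy as np
s=cv2.imread('pics/scene0.png');t=cv2.imread('pics/top0.png')
f=lambda i,x,y,w,h:cv2.resize(i[y:y+h,x:x+w],(400,int(400*h/w)),interpolation=0)
cv2.imwrite('pics/c3.png',np.vstack([np.hstack([f(s,92,130,40,40),f(t,373,151,40,40)])]))"
```

```text
squat top [ 202  152   50   42 1342] [226.3085 172.2385] ((502.6030578613281, 184.83218383789062), (157.43234252929688, 110.70690155029297), 72.08297729492188)
[[210, 152], [251, 165], [242, 193], [202, 181]]
long top [ 300  166   56   30 1328] [327.3148 180.3614] ((465.7576599121094, -177.0018768310547), (196.95347595214844, 89.06278228759766), 82.95796966552734)
[[302, 166], [355, 171], [353, 195], [301, 190]]
squat scene [ 248  187   72   47 1706] [283.5744 209.041 ] ((508.8359069824219, 187.52877807617188), (164.84820556640625, 122.06693267822266), 72.30738067626953)
[[248, 203], [276, 187], [319, 210], [293, 233]]
long scene [ 145  155   67   34 1054] [177.5294 170.6176] ((469.34637451171875, -174.03213500976562), (210.7257080078125, 100.98570251464844), 82.8777084350586)
[[145, 165], [165, 155], [211, 175], [192, 188]]
box top [160 170  27  19 305] [173.0033 178.7607] ((481.4048156738281, 373.10406494140625), (42.081024169921875, 92.25225830078125), 16.05824851989746)
[[184, 170], [185, 181], [162, 187], [160, 177]]
box scene [339 208  39  14 376] [357.8431 214.2872] ((480.00579833984375, 373.1781005859375), (39.87980270385742, 91.50223541259766), 15.361225128173828)
[[339, 209], [374, 211], [377, 221], [339, 217]]
tall [234 207  17  16 207] [241.9565 214.7053] [228 117  11  11  80] [232.95  121.825] (array([0.6681, 0.1539, 0.0932]), np.float64(0.0005693737495674873))
short [144 188  13  13 112] [149.4107 193.3571] [309 124   9   9  57] [313.2281 127.8246] (array([ 0.6492, -0.1266,  0.0563]), np.float64(2.419462412667082e-05))
label [346 210  25   9 155] [357.9806 213.8387] [165 174  16  10  69] [172.8986 178.8116] (array([0.4808, 0.3734, 0.0377]), np.float64(0.00020443943128842029))
cup scene [ 94 133  37  32 534] [111.8165 148.3727]
cup top [384 162  19  17 226] [392.9248 170.2168]
```

View pics/c3.png

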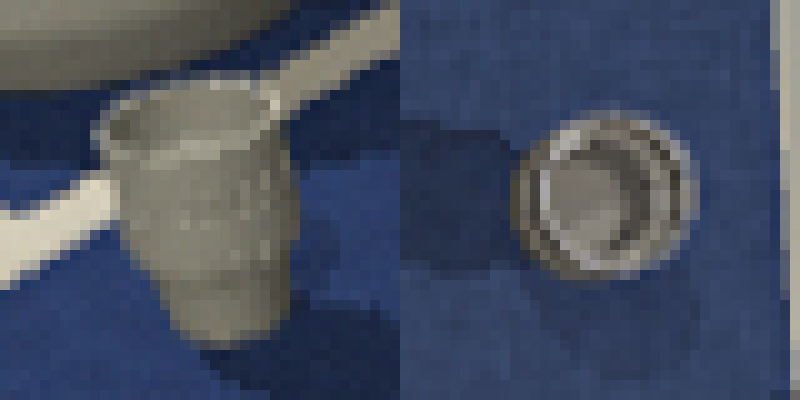

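The cup crop shows the top cup's rim as an ellipse about (110.5,141.5) in scene and a ring about (394,169.5) in top. The groove between the two collars is visible. Next I'll check heights and work out the targets.

```bash
cat >> h.py <<'E'
def plan(wps,start=None):
    """wps: (x,y,z,tool-y yaw deg or None, rows). prints rows in tool units from the sensed (tool pointing down)"""
    s=monitor.sense();p=np.array(s["tool_pos"]);R=np.array(s["ee_rot"])
    from scipy.spatial.transform import Rotation as Q
    print("now",p,"yaw",np.degrees(np.arctan2(R[1,1],R[0,1])),"t",s["clock"],"w",s["width"],"F",s["ft_force"],"tilt z",R[:,2])
    for x,y,z,yaw,n in wps:
        d=(np.array([x,y,z])-p)/n
        rot=np.zeros(3)
        if yaw is not None:
            a=np.radians(yaw);G=np.c_[[np.sin(a),-np.cos(a),0],[np.cos(a),np.sin(a),0],[0,0,-1]]
            rot=Q.from_matrix(R.T@G).as_rotvec()/n
        for k in range(n):
            t=R.T@d*100;print("[%.3f,%.3f,%.3f, %.2f,%.2f,%.2f]"%(*rot,*t));R=R@Q.from_rotvec(rot).as_matrix()
        p=np.array([x,y,z]);print("--",p)
E
python3 - <<'E'
from h import *
for nm,Sx,Tx in[("squat",[(248,203),(276,187),(319,210),(293,230)],[(251,165),(242,193),(202,181),(210,152)]),("long",[(145,165),(165,155),(211,175),(192,184)],[(355,171),(353,195),(301,190),(302,166)])]:
    for a,b in zip(Sx,Tx): print(nm,*tri(a,b))
print("cup",tri((110.4,141.5),(394,169.5)), plane("top",(394,169.5),.072),proj("scene",np.array([.49,-.4,0])),proj("scene",np.array([.49,-.4,.072])))
print("caps on planes",plane("top",(232.95,121.825),.1),plane("top",(313.23,127.82),.062))
def bay(o,yaw,y):
    a=np.radians(yaw);return np.array(o)+y*np.array([-np.sin(a),np.cos(a)])
print(bay((.4665,-.1765),-7,-.034),bay((.4665,-.1765),-7,.062),bay((.5040,.1845),-18,-.029),bay((.5040,.1845),-18,.046))
plan([(.5,-.30,.25,-45,7),(.5,.05,.25,-10,6),(.4807,.3733,.20,16,6)])
E
```

```text
squat [0.5269 0.0956 0.0148] 0.0008409039884331174
squat [0.4264 0.131  0.0152] 0.0017806995637852715
squat [0.4731 0.2732 0.0122] 0.0002701536521594453
squat [0.5775 0.2427 0.0131] 0.00044773350153532745
long [ 0.4958 -0.2753  0.0228] 0.002745387425665245
long [ 0.4099 -0.2656  0.0168] 0.003687549811270318
long [ 0.4327 -0.0801  0.0027] 0.0044316449719185155
long [ 0.5187 -0.0865  0.0193] 4.391682201446277e-05
cup (array([ 0.4935, -0.4032,  0.075 ]), np.float64(0.0002743437580996097)) [ 0.494  -0.4042  0.072 ] [116.5866 161.9986] [112.0944 142.0653]
caps on planes [0.6665 0.1538 0.1   ] [ 0.648  -0.1259  0.062 ]
[ 0.4624 -0.2102] [ 0.4741 -0.115 ] [0.495  0.1569] [0.5182 0.2282]
now [ 0.1466 -0.6328  0.2277] yaw -76.9512638948032 t 0.1 w 0.09179584737031564 F [1.0635 0.7294 0.1771] tilt z [-0.0005  0.0015 -1.    ]Traceback (most recent call last):
  File "<stdin>", line 9, in <module>
  File "h.py", line 30, in plan
    rot=Q.from_matrix(R.T@G).as_rotvec()/n
        ~~~~~~~~~~~~~^^^^^^^
  File "scipy/spatial/transform/_rotation.pyx", line 1143, in scipy.spatial.transform._rotation.Rotation.from_matrix
ValueError: Non-positive determinant (left-handed or null coordinate frame) in rotation matrix 0: [[-0.8485  0.5292  0.0001]
 [ 0.5292  0.8485  0.0016]
 [-0.0007 -0.0014  1.    ]].
```

```bash
sed -i 's/G=np.c_\[\[np.sin(a),-np.cos(a),0\]/G=np.c_[[-np.sin(a),np.cos(a),0]/' h.py; python3 - <<'E'
from h import *
plan([(.48,-.30,.25,-45,10),(.52,.05,.25,-10,10),(.4807,.3733,.15,16,10)])
E
```

```text
now [ 0.1466 -0.6328  0.2277] yaw -76.9512638948032 t 0.1 w 0.09179584737031564 F [1.0635 0.7294 0.1771] tilt z [-0.0005  0.0015 -1.    ]
[-0.000,-0.000,-0.056, 4.00,-2.49,-0.22]
[-0.000,-0.000,-0.056, 4.13,-2.26,-0.22]
[-0.000,-0.000,-0.056, 4.25,-2.03,-0.22]
[-0.000,-0.000,-0.056, 4.36,-1.79,-0.22]
[-0.000,-0.000,-0.056, 4.45,-1.54,-0.22]
[-0.000,-0.000,-0.056, 4.53,-1.29,-0.22]
[-0.000,-0.000,-0.056, 4.59,-1.04,-0.22]
[-0.000,-0.000,-0.056, 4.65,-0.78,-0.22]
[-0.000,-0.000,-0.056, 4.68,-0.52,-0.22]
[-0.000,-0.000,-0.056, 4.70,-0.26,-0.22]
-- [ 0.48 -0.3   0.25]
[0.000,0.000,-0.061, 2.76,-2.19,0.00]
[0.000,0.000,-0.061, 2.89,-2.02,0.00]
[0.000,0.000,-0.061, 3.00,-1.84,0.00]
[0.000,0.000,-0.061, 3.11,-1.65,0.00]
[0.000,0.000,-0.061, 3.21,-1.46,0.00]
[0.000,0.000,-0.061, 3.29,-1.26,0.00]
[0.000,0.000,-0.061, 3.36,-1.06,0.00]
[0.000,0.000,-0.061, 3.42,-0.85,0.00]
[0.000,0.000,-0.061, 3.46,-0.64,0.00]
[0.000,0.000,-0.061, 3.50,-0.43,0.00]
-- [0.52 0.05 0.25]
[-0.000,0.000,-0.045, 3.12,-0.95,1.00]
[-0.000,0.000,-0.045, 3.16,-0.81,1.00]
[-0.000,0.000,-0.045, 3.19,-0.66,1.00]
[-0.000,0.000,-0.045, 3.22,-0.52,1.00]
[-0.000,0.000,-0.045, 3.24,-0.37,1.00]
[-0.000,0.000,-0.045, 3.25,-0.22,1.00]
[-0.000,0.000,-0.045, 3.26,-0.08,1.00]
[-0.000,0.000,-0.045, 3.26,0.07,1.00]
[-0.000,0.000,-0.045, 3.25,0.22,1.00]
[-0.000,0.000,-0.045, 3.24,0.37,1.00]
-- [0.4807 0.3733 0.15  ]
```

Emit:
drive_tool(
  moves=[
    [[0,0,-0.056,4.0,-2.5,-0.2,1],[0,0,-0.056,4.1,-2.3,-0.2,1],[0,0,-0.056,4.25,-2.0,-0.2,1],[0,0,-0.056,4.35,-1.8,-0.2,1],[0,0,-0.056,4.45,-1.55,-0.2,1]],
  ],
  force=20,
)

```text
clock: 0.72
tool_pos: [0.3137, -0.4651, 0.2384]
ee_rot: [[0.873, 0.488, -0.0], [0.488, -0.873, 0.0], [-0.0, -0.0, -1.0]]
ft_force: [-0.3, -0.5, 0.9]
width: 0.092
gripper_force: 0.0
```

Emit:
drive_tool(
  moves=[
    [[0,0,-0.056,4.5,-1.3,-0.2,1],[0,0,-0.056,4.6,-1.0,-0.2,1],[0,0,-0.056,4.65,-0.8,-0.2,1],[0,0,-0.056,4.7,-0.5,-0.2,1],[0,0,-0.056,4.7,-0.3,-0.2,1]],
  ],
)

```text
clock: 1.35
tool_pos: [0.4798, -0.2986, 0.2484]
ee_rot: [[0.704, 0.71, -0.001], [0.71, -0.704, 0.0], [-0.0, -0.0, -1.0]]
ft_force: [0.5, 0.4, -0.2]
width: 0.0918
gripper_force: 0.0
```

Emit:
drive_tool(
  moves=[
    [[0,0,-0.061,2.75,-2.2,0,1],[0,0,-0.061,2.9,-2.0,0,1],[0,0,-0.061,3.0,-1.85,0,1],[0,0,-0.061,3.1,-1.65,0,1],[0,0,-0.061,3.2,-1.45,0,1]],
  ],
)

```text
clock: 1.98
tool_pos: [0.4982, -0.1233, 0.2487]
ee_rot: [[0.457, 0.889, 0.0], [0.889, -0.457, -0.001], [-0.001, 0.0, -1.0]]
ft_force: [-0.9, -0.3, -0.1]
width: 0.0919
gripper_force: 0.0
```

Emit:
drive_tool(
  moves=[
    [[0,0,-0.061,3.3,-1.25,0,1],[0,0,-0.061,3.35,-1.05,0,1],[0,0,-0.061,3.4,-0.85,0,1],[0,0,-0.061,3.45,-0.65,0,1],[0,0,-0.061,3.5,-0.45,0,1]],
  ],
)

```text
clock: 2.6
tool_pos: [0.5175, 0.0512, 0.2487]
ee_rot: [[0.169, 0.986, 0.0], [0.986, -0.169, -0.001], [-0.001, 0.0, -1.0]]
ft_force: [-0.9, -0.7, 0.4]
width: 0.0917
gripper_force: 0.0
```

Emit:
drive_tool(
  moves=[
    [[0,0,-0.045,3.1,-0.95,0.6,1],[0,0,-0.045,3.15,-0.8,0.6,1],[0,0,-0.045,3.2,-0.65,0.6,1],[0,0,-0.045,3.2,-0.5,0.6,1],[0,0,-0.045,3.25,-0.35,0.6,1]],
  ],
)

```text
clock: 3.22
tool_pos: [0.498, 0.2123, 0.2185]
ee_rot: [[-0.054, 0.999, 0.0], [0.999, 0.054, -0.001], [-0.001, 0.0, -1.0]]
ft_force: [0.1, 0.1, -0.9]
width: 0.0917
gripper_force: 0.0
```

Emit:
drive_tool(
  moves=[
    [[0,0,-0.045,3.25,-0.2,1,1],[0,0,-0.045,3.25,-0.1,1,1],[0,0,-0.045,3.25,0.1,1,1],[0,0,-0.045,3.25,0.2,1,1],[0,0,0,0,0,0,1]],
  ],
)

```text
clock: 3.85
tool_pos: [0.4811, 0.3429, 0.178]
ee_rot: [[-0.235, 0.972, -0.002], [0.972, 0.235, 0.0], [0.001, -0.002, -1.0]]
ft_force: [0.3, -0.6, 0.1]
width: 0.0915
gripper_force: 0.0
```

```bash
python3 - <<'E'
from h import *
plan([(.4807,.3733,.10,16,3),(.4807,.3733,.032,None,4)])
print(monitor.sense()["joint_pos"])
E
```

```text
now [0.4811 0.3429 0.178 ] yaw 13.59767720364644 t 3.85 w 0.09147834834429872 F [ 0.2559 -0.6434  0.1498] tilt z [-0.0017  0.0005 -1.    ]
[-0.001,-0.000,-0.014, 0.98,0.23,2.60]
[-0.001,-0.000,-0.014, 0.98,0.24,2.60]
[-0.001,-0.000,-0.014, 0.98,0.26,2.60]
-- [0.4807 0.3733 0.1   ]
[0.000,0.000,0.000, 0.00,0.00,1.70]
[0.000,0.000,0.000, 0.00,0.00,1.70]
[0.000,0.000,0.000, 0.00,0.00,1.70]
[0.000,0.000,0.000, 0.00,0.00,1.70]
-- [0.4807 0.3733 0.032 ]
[ -8.9863  30.5532 -39.6092 100.9688  22.6848  56.7792 -43.7808]
```

Emit:
drive_tool(
  moves=[
    [[0,0,-0.014,1.0,0.25,2.6,1],[0,0,-0.014,1.0,0.25,2.6,1],[0,0,-0.014,1.0,0.25,2.6,1],[0,0,0,0,0,2.0,1],[0,0,0,0,0,2.0,1]],
  ],
)

```text
clock: 4.47
tool_pos: [0.484, 0.3704, 0.06]
ee_rot: [[-0.269, 0.963, 0.001], [0.963, 0.269, -0.001], [-0.001, 0.001, -1.0]]
ft_force: [0.2, 0.5, -0.4]
width: 0.0922
gripper_force: 0.0
```

Emit:
drive_tool(
  moves=[
    [[0,0,0,0,0,1.4,1],[0,0,0,0,0,1.4,1],[0,0,0,0,0,0,1],[0,0,0,0,0,0,0.6],[0,0,0,0,0,0,0.5]],
  ],
)

```text
clock: 5.1
tool_pos: [0.4839, 0.3718, 0.0332]
ee_rot: [[-0.27, 0.963, 0.001], [0.963, 0.27, 0.001], [0.0, 0.001, -1.0]]
ft_force: [-0.6, -0.4, -0.5]
width: 0.0742
gripper_force: 0.0
```

Emit:
drive_tool(
  moves=[
    [[0,0,0,0,0,0,0.45],[0,0,0,0,0,0,0.4],[0,0,0,0,0,0,0.3],[0,0,0,0,0,0,0.3],[0,0,0,0,0,0,0.3]],
  ],
)

```text
clock: 5.72
tool_pos: [0.4834, 0.3714, 0.0326]
ee_rot: [[-0.271, 0.963, -0.0], [0.963, 0.271, -0.0], [-0.0, -0.0, -1.0]]
ft_force: [-0.6, 0.1, 1.1]
width: 0.0397
gripper_force: 20.0
```

```bash
python3 - <<'E'
from h import *
plan([(.4834,.3714,.14,None,5),(.461,-.2105,.14,-7,20),(.461,-.2105,.045,None,5)])
E
```

```text
now [0.4834 0.3714 0.0326] yaw 15.695696642078524 t 5.725 w 0.03971055023485867 F [-0.5614  0.1238  1.0858] tilt z [-0.0002 -0.0002 -1.    ]
[0.000,0.000,0.000, -0.00,-0.00,-2.15]
[0.000,0.000,0.000, -0.00,-0.00,-2.15]
[0.000,0.000,0.000, -0.00,-0.00,-2.15]
[0.000,0.000,0.000, -0.00,-0.00,-2.15]
[0.000,0.000,0.000, -0.00,-0.00,-2.15]
-- [0.4834 0.3714 0.14  ]
[-0.000,0.000,0.020, -2.77,-0.89,0.00]
[-0.000,0.000,0.020, -2.79,-0.84,0.00]
[-0.000,0.000,0.020, -2.80,-0.78,0.00]
[-0.000,0.000,0.020, -2.82,-0.73,0.00]
[-0.000,0.000,0.020, -2.83,-0.67,0.00]
[-0.000,0.000,0.020, -2.85,-0.62,0.00]
[-0.000,0.000,0.020, -2.86,-0.56,0.00]
[-0.000,0.000,0.020, -2.87,-0.50,0.00]
[-0.000,0.000,0.020, -2.88,-0.45,0.00]
[-0.000,0.000,0.020, -2.89,-0.39,0.00]
[-0.000,0.000,0.020, -2.89,-0.33,0.00]
[-0.000,0.000,0.020, -2.90,-0.27,0.00]
[-0.000,0.000,0.020, -2.90,-0.22,0.00]
[-0.000,0.000,0.020, -2.91,-0.16,0.00]
[-0.000,0.000,0.020, -2.91,-0.10,0.00]
[-0.000,0.000,0.020, -2.91,-0.04,0.00]
[-0.000,0.000,0.020, -2.91,0.01,0.00]
[-0.000,0.000,0.020, -2.91,0.07,0.00]
[-0.000,0.000,0.020, -2.91,0.13,0.00]
[-0.000,0.000,0.020, -2.91,0.19,0.00]
-- [ 0.461  -0.2105  0.14  ]
[0.000,0.000,0.000, -0.00,0.00,1.90]
[0.000,0.000,0.000, -0.00,0.00,1.90]
[0.000,0.000,0.000, -0.00,0.00,1.90]
[0.000,0.000,0.000, -0.00,0.00,1.90]
[0.000,0.000,0.000, -0.00,0.00,1.90]
-- [ 0.461  -0.2105  0.045 ]
```

Emit:
drive_tool(
  moves=[
    [[0,0,0,0,0,-1.0,0.3],[0,0,0,0,0,-2.0,0.3],[0,0,0,0,0,-3.0,0.3],[0,0,0,0,0,-3.0,0.3],[0,0,0,0,0,-2.0,0.3]],
  ],
)

```text
clock: 6.35
tool_pos: [0.484, 0.3721, 0.1453]
ee_rot: [[-0.271, 0.963, 0.002], [0.963, 0.271, 0.002], [0.001, 0.003, -1.0]]
ft_force: [-0.2, 0.6, -1.0]
width: 0.0397
gripper_force: 20.0
```

Emit:
drive_tool(
  moves=[
    [[0,0,0.02,-2.75,-0.9,0,0.3],[0,0,0.02,-2.8,-0.85,0,0.3],[0,0,0.02,-2.8,-0.8,0,0.3],[0,0,0.02,-2.8,-0.75,0,0.3],[0,0,0.02,-2.85,-0.65,0,0.3]],
  ],
)

```text
clock: 6.98
tool_pos: [0.4774, 0.2251, 0.1432]
ee_rot: [[-0.173, 0.985, 0.0], [0.985, 0.173, -0.0], [-0.0, 0.0, -1.0]]
ft_force: [0.2, 0.9, -1.6]
width: 0.0398
gripper_force: 20.0
```

Emit:
drive_tool(
  moves=[
    [[0,0,0.02,-2.85,-0.6,0,0.3],[0,0,0.02,-2.85,-0.55,0,0.3],[0,0,0.02,-2.85,-0.5,0,0.3],[0,0,0.02,-2.9,-0.45,0,0.3],[0,0,0.02,-2.9,-0.4,0,0.3]],
  ],
)

```text
clock: 7.6
tool_pos: [0.4718, 0.0795, 0.1432]
ee_rot: [[-0.073, 0.997, 0.001], [0.997, 0.073, -0.0], [-0.0, 0.001, -1.0]]
ft_force: [0.9, -0.3, -1.2]
width: 0.0397
gripper_force: 20.0
```

Emit:
drive_tool(
  moves=[
    [[0,0,0.02,-2.9,-0.35,0,0.3],[0,0,0.02,-2.9,-0.25,0,0.3],[0,0,0.02,-2.9,-0.2,0,0.3],[0,0,0.02,-2.9,-0.15,0,0.3],[0,0,0.02,-2.9,-0.1,0,0.3]],
  ],
)

```text
clock: 8.22
tool_pos: [0.4663, -0.0658, 0.1432]
ee_rot: [[0.027, 1.0, 0.001], [1.0, -0.027, -0.0], [-0.0, 0.001, -1.0]]
ft_force: [0.1, 0.2, -1.6]
width: 0.0398
gripper_force: 20.0
```

Emit:
drive_tool(
  moves=[
    [[0,0,0.02,-2.9,-0.05,0,0.3],[0,0,0.02,-2.9,0,0,0.3],[0,0,0.02,-2.9,0.05,0,0.3],[0,0,0.02,-2.2,0.1,0,0.3],[0,0,0.02,-1.5,0.15,0,0.3]],
  ],
)

```text
clock: 8.85
tool_pos: [0.4613, -0.1899, 0.1428]
ee_rot: [[0.127, 0.992, 0.0], [0.992, -0.127, -0.0], [-0.0, 0.0, -1.0]]
ft_force: [-0.4, 0.8, -0.4]
width: 0.0398
gripper_force: 20.0
```

```bash
python3 - <<'E'
from h import *
plan([(.461,-.2105,.07,-7,4)])
cv2.imwrite("pics/top1.png",cv2.resize(imaging.read_camera("top")[130:230,260:410,::-1],(750,500)))
E
```

```text
now [ 0.4613 -0.1899  0.1428] yaw -7.3230258278450915 t 8.85 w 0.03976309268955102 F [-0.4488  0.8229 -0.3929] tilt z [ 0.0002 -0.0002 -1.    ]
[0.000,0.000,-0.001, -0.51,0.06,1.82]
[0.000,0.000,-0.001, -0.51,0.06,1.82]
[0.000,0.000,-0.001, -0.51,0.06,1.82]
[0.000,0.000,-0.001, -0.51,0.06,1.82]
-- [ 0.461  -0.2105  0.07  ]
```

View pics/top1.png

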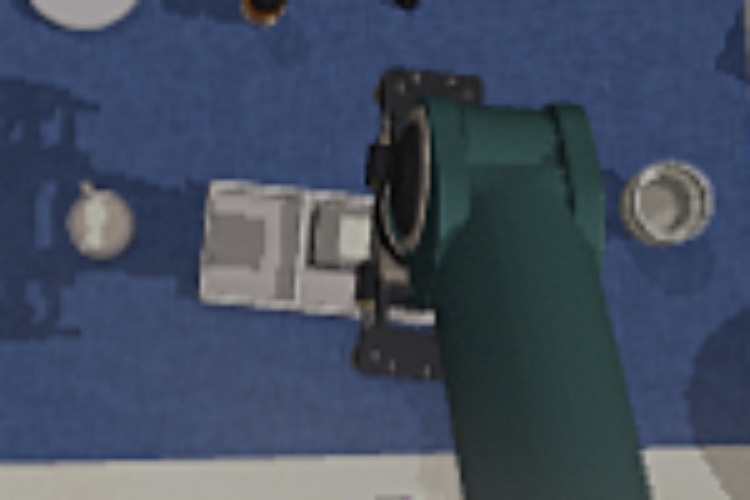

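The picture shows the box held in line over the long bay, at crop (345,235), with the short bay free. I'll lower it.

Emit:
drive_tool(
  moves=[
    [[0,0,0,-0.5,0.05,1.8,0.3],[0,0,0,-0.5,0.05,1.8,0.3],[0,0,0,-0.5,0.05,1.8,0.3],[0,0,0,-0.5,0.05,1.8,0.3],[0,0,0,0,0,1.5,0.3]],
  ],
)

```text
clock: 9.52
tool_pos: [0.4604, -0.2091, 0.0539]
ee_rot: [[0.126, 0.992, -0.001], [0.992, -0.126, 0.0], [0.0, -0.001, -1.0]]
ft_force: [0.0, -0.8, -1.1]
width: 0.0398
gripper_force: 20.0
```

Emit:
drive_tool(
  moves=[
    [[0,0,0,0,0,1.0,0.3],[0,0,0,0,0,0.4,0.3],[0,0,0,0,0,0.2,0.3],[0,0,0,0,0,0,0.3],[0,0,0,0,0,0,0.3]],
  ],
)

```text
clock: 10.15
tool_pos: [0.4611, -0.2091, 0.04]
ee_rot: [[0.126, 0.992, 0.001], [0.992, -0.126, -0.0], [-0.0, 0.001, -1.0]]
ft_force: [0.5, -0.4, -0.8]
width: 0.0399
gripper_force: 20.0
```

Emit:
drive_tool(
  moves=[
    [[0,0,0,0,0,0.15,0.3],[0,0,0,0,0,0,0.3],[0,0,0,0,0,0.1,0.3],[0,0,0,0,0,0,0.3],[0,0,0,0,0,0,0.3]],
  ],
)

```text
clock: 10.78
tool_pos: [0.4608, -0.209, 0.037]
ee_rot: [[0.126, 0.992, -0.0], [0.992, -0.126, 0.0], [-0.0, -0.0, -1.0]]
ft_force: [-0.0, -0.4, -1.1]
width: 0.04
gripper_force: 20.0
```

Emit:
drive_tool(
  moves=[
    [[0,0,0,0,0,0.05,0.3],[0,0,0,0,0,0,0.3],[0,0,0,0,0,0.05,0.3],[0,0,0,0,0,0,0.3],[0,0,0,0,0,0,0.3]],
  ],
)

```text
clock: 11.4
tool_pos: [0.4608, -0.209, 0.0365]
ee_rot: [[0.126, 0.992, -0.0], [0.992, -0.126, -0.0], [-0.0, -0.0, -1.0]]
ft_force: [-1.6, 0.7, 4.9]
width: 0.0399
gripper_force: 20.0
```

The contact height matches the prediction and the box is seated. I'll release and rise.

Emit:
drive_tool(
  moves=[
    [[0,0,0,0,0,0,0.46],[0,0,0,0,0,0,0.5],[0,0,0,0,0,0,0.6],[0,0,0,0,0,0,0.75],[0,0,0,0,0,-0.5,0.75]],
  ],
)

```text
clock: 12.02
tool_pos: [0.4605, -0.2088, 0.0409]
ee_rot: [[0.126, 0.992, -0.001], [0.992, -0.126, 0.0], [0.0, -0.001, -1.0]]
ft_force: [-0.4, 0.5, 0.1]
width: 0.0689
gripper_force: 0.0
```

Emit:
drive_tool(
  moves=[
    [[0,0,0,0,0,-2,0.75],[0,0,0,0,0,-4,0.8],[0,0,0,0,0,-4,0.9],[0,0,0,0,0,-4,1],[0,0,0,0,0,0,1]],
  ],
)

```text
clock: 12.65
tool_pos: [0.4627, -0.2097, 0.1843]
ee_rot: [[0.126, 0.992, 0.006], [0.992, -0.126, -0.003], [-0.003, 0.006, -1.0]]
ft_force: [0.9, -0.0, -0.7]
width: 0.0921
gripper_force: 0.0
```

```bash
python3 - <<'E'
from h import *
plan([(.649,-.1265,.15,-7,6),(.649,-.1265,.033,None,5)])
E
```

```text
now [ 0.4627 -0.2097  0.1843] yaw -7.232565865958181 t 12.65 w 0.09210669721912165 F [ 0.9278 -0.0226 -0.7241] tilt z [ 0.0057 -0.0034 -1.    ]
[0.001,0.000,-0.001, 1.77,2.90,0.58]
[0.001,0.000,-0.001, 1.77,2.90,0.58]
[0.001,0.000,-0.001, 1.76,2.91,0.58]
[0.001,0.000,-0.001, 1.76,2.91,0.58]
[0.001,0.000,-0.001, 1.76,2.91,0.58]
[0.001,0.000,-0.001, 1.76,2.91,0.57]
-- [ 0.649  -0.1265  0.15  ]
[0.000,0.000,0.000, 0.00,0.00,2.34]
[0.000,0.000,0.000, 0.00,0.00,2.34]
[0.000,0.000,0.000, 0.00,0.00,2.34]
[0.000,0.000,0.000, 0.00,0.00,2.34]
[0.000,0.000,0.000, 0.00,0.00,2.34]
-- [ 0.649  -0.1265  0.033 ]
```

Emit:
drive_tool(
  moves=[
    [[0,0,0,1.75,2.9,0.5,1],[0,0,0,1.75,2.9,0.5,1],[0,0,0,1.75,2.9,0.5,1],[0,0,0,1.75,2.9,0.5,1],[0,0,0,1.75,2.9,0.5,1]],
  ],
)

```text
clock: 13.28
tool_pos: [0.6159, -0.1399, 0.1546]
ee_rot: [[0.126, 0.992, -0.002], [0.992, -0.126, 0.0], [-0.0, -0.002, -1.0]]
ft_force: [0.3, -0.5, 0.5]
width: 0.0917
gripper_force: 0.0
```

Emit:
drive_tool(
  moves=[
    [[0,0,0,1.75,2.9,0.5,1],[0,0,0,0,0,0.5,1],[0,0,0,0,0,0,1],[0,0,0,0,0,0,1]],
  ],
)

```text
clock: 13.78
tool_pos: [0.6456, -0.1277, 0.1458]
ee_rot: [[0.127, 0.992, -0.001], [0.992, -0.127, -0.001], [-0.001, -0.001, -1.0]]
ft_force: [0.4, 0.3, 0.1]
width: 0.0921
gripper_force: 0.0
```

```bash
python3 - <<'E'
from h import *
plan([(.649,-.1265,.033,-7,5)])
E
```

```text
now [ 0.6456 -0.1277  0.1458] yaw -7.285344595062331 t 13.775 w 0.0921223289306608 F [0.3943 0.305  0.1402] tilt z [-0.001  -0.0006 -1.    ]
[-0.000,0.000,-0.001, 0.03,0.07,2.26]
[-0.000,0.000,-0.001, 0.03,0.07,2.26]
[-0.000,0.000,-0.001, 0.03,0.06,2.26]
[-0.000,0.000,-0.001, 0.03,0.06,2.26]
[-0.000,0.000,-0.001, 0.03,0.06,2.26]
-- [ 0.649  -0.1265  0.033 ]
```

Emit:
drive_tool(
  moves=[
    [[0,0,0,0.05,0.15,3,1],[0,0,0,0.05,0.1,3,1],[0,0,0,0.05,0.05,2.5,1],[0,0,0,0,0,1.8,1],[0,0,0,0,0,1.2,1]],
  ],
  force=12,
)

```text
clock: 14.4
tool_pos: [0.6494, -0.1261, 0.0305]
ee_rot: [[0.126, 0.992, -0.0], [0.992, -0.126, -0.0], [-0.0, -0.0, -1.0]]
ft_force: [-0.2, -0.8, 0.6]
width: 0.0921
gripper_force: 0.0
```

Emit:
drive_tool(
  moves=[
    [[0,0,0,0,0,0,0.7],[0,0,0,0,0,0,0.5],[0,0,0,0,0,0,0.4],[0,0,0,0,0,0,0.35],[0,0,0,0,0,0,0.3]],
  ],
)

```text
clock: 15.02
tool_pos: [0.6499, -0.1256, 0.0314]
ee_rot: [[0.126, 0.992, 0.0], [0.992, -0.126, -0.0], [-0.0, 0.0, -1.0]]
ft_force: [-0.7, 0.6, -0.3]
width: 0.0441
gripper_force: 0.0
```

Emit:
drive_tool(
  moves=[
    [[0,0,0,0,0,0,0.25],[0,0,0,0,0,0,0.25],[0,0,0,0,0,0,0.25]],
  ],
)

```text
clock: 15.4
tool_pos: [0.6498, -0.1256, 0.0311]
ee_rot: [[0.126, 0.992, -0.0], [0.992, -0.126, -0.0], [-0.0, -0.0, -1.0]]
ft_force: [0.1, -0.4, -0.5]
width: 0.0304
gripper_force: 12.0
```

Emit:
drive_tool(
  moves=[
    [[0,0,0,0,0,-1.0,0.25],[0,0,0,0,0,-2.0,0.25],[0,0,0,0,0,-3.0,0.25],[0,0,0,0,0,-3.0,0.25],[0,0,0,0,0,-1.0,0.25]],
  ],
)

```text
clock: 16.02
tool_pos: [0.6513, -0.1256, 0.1346]
ee_rot: [[0.126, 0.992, 0.005], [0.992, -0.126, -0.001], [-0.0, 0.005, -1.0]]
ft_force: [-0.0, -0.0, -0.5]
width: 0.0302
gripper_force: 12.0
```

```bash
python3 - <<'E'
from h import *
plan([(.4726,-.1155,.131,-7,8)])
E
```

```text
now [ 0.6513 -0.1256  0.1346] yaw -7.2240147163006645 t 16.025 w 0.030192665679151163 F [-0.0084 -0.023  -0.5151] tilt z [ 0.0047 -0.001  -1.    ]
[0.001,0.000,-0.000, -0.16,-2.23,0.03]
[0.001,0.000,-0.000, -0.15,-2.23,0.04]
[0.001,0.000,-0.000, -0.15,-2.23,0.04]
[0.001,0.000,-0.000, -0.15,-2.23,0.04]
[0.001,0.000,-0.000, -0.15,-2.23,0.04]
[0.001,0.000,-0.000, -0.15,-2.23,0.04]
[0.001,0.000,-0.000, -0.15,-2.23,0.04]
[0.001,0.000,-0.000, -0.15,-2.23,0.04]
-- [ 0.4726 -0.1155  0.131 ]
```

Emit:
drive_tool(
  moves=[
    [[0,0,0,-0.15,-2.2,0,0.25],[0,0,0,-0.15,-2.8,0,0.25],[0,0,0,-0.15,-2.8,0,0.25],[0,0,0,-0.15,-2.8,0,0.25],[0,0,0,-0.15,-2.8,0,0.25]],
  ],
)

```text
clock: 16.65
tool_pos: [0.5147, -0.1161, 0.131]
ee_rot: [[0.126, 0.992, -0.0], [0.992, -0.126, -0.0], [-0.0, -0.0, -1.0]]
ft_force: [-0.1, 0.5, 0.2]
width: 0.0301
gripper_force: 12.0
```

Emit:
drive_tool(
  moves=[
    [[0,0,0,-0.2,-2.2,0,0.25],[0,0,0,-0.2,-1.5,0,0.25],[0,0,0,-0.1,-0.6,0,0.25],[0,0,0,0,0,0,0.25]],
  ],
)

```text
clock: 17.15
tool_pos: [0.4729, -0.1159, 0.1312]
ee_rot: [[0.126, 0.992, 0.001], [0.992, -0.126, -0.0], [-0.0, 0.001, -1.0]]
ft_force: [-0.3, -0.5, -0.1]
width: 0.0303
gripper_force: 12.0
```

```bash
python3 - <<'E'
from h import *
plan([(.4726,-.1155,.050,-7,4)])
a=imaging.read_camera("scene")[110:260,80:330,::-1];cv2.imwrite("pics/sc2.png",cv2.resize(a,(790,474)))
E
```

```text
now [ 0.4729 -0.1159  0.1312] yaw -7.235200817355839 t 17.15 w 0.030302861857566032 F [-0.2861 -0.5402 -0.1404] tilt z [ 0.0006 -0.0002 -1.    ]
[0.000,0.000,-0.001, 0.01,-0.01,2.03]
[0.000,0.000,-0.001, 0.01,-0.01,2.03]
[0.000,0.000,-0.001, 0.01,-0.01,2.03]
[0.000,0.000,-0.001, 0.01,-0.01,2.03]
-- [ 0.4726 -0.1155  0.05  ]
```

View pics/sc2.png

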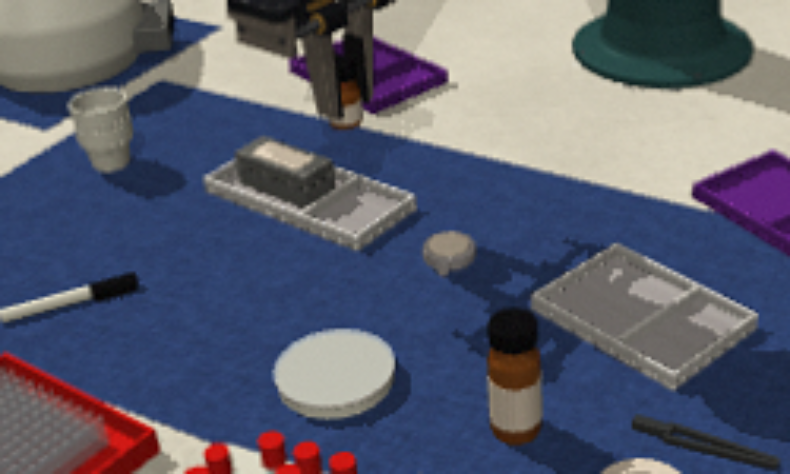

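The box lies flat in the long bay (crop 285,172), and the short bottle hangs upright in the jaws (347,105). I'll lower it, expecting contact at z≈0.035.

Emit:
drive_tool(
  moves=[
    [[0,0,0,0,0,2.5,0.25],[0,0,0,0,0,2.5,0.25],[0,0,0,0,0,2.2,0.25],[0,0,0,0,0,1.3,0.25],[0,0,0,0,0,0.7,0.25]],
  ],
)

```text
clock: 17.82
tool_pos: [0.4729, -0.1155, 0.0385]
ee_rot: [[0.126, 0.992, -0.0], [0.992, -0.126, 0.0], [0.0, -0.0, -1.0]]
ft_force: [0.4, 0.5, -1.1]
width: 0.0302
gripper_force: 12.0
```

Emit:
drive_tool(
  moves=[
    [[0,0,0,0,0,0.2,0.25],[0,0,0,0,0,0.1,0.25],[0,0,0,0,0,0,0.25],[0,0,0,0,0,0,0.25]],
  ],
)

```text
clock: 18.32
tool_pos: [0.4728, -0.1159, 0.0364]
ee_rot: [[0.126, 0.992, 0.001], [0.992, -0.126, -0.0], [-0.0, 0.001, -1.0]]
ft_force: [0.5, 0.3, -0.8]
width: 0.0305
gripper_force: 12.0
```

Emit:
drive_tool(
  moves=[
    [[0,0,0,0,0,0.06,0.25],[0,0,0,0,0,0.05,0.25],[0,0,0,0,0,0,0.25],[0,0,0,0,0,0,0.25]],
  ],
)

```text
clock: 18.82
tool_pos: [0.4726, -0.1158, 0.035]
ee_rot: [[0.126, 0.992, -0.0], [0.992, -0.126, -0.0], [-0.0, -0.0, -1.0]]
ft_force: [-0.3, -0.5, 1.5]
width: 0.0303
gripper_force: 12.0
```

Emit:
drive_tool(
  moves=[
    [[0,0,0,0,0,0.04,0.25],[0,0,0,0,0,0,0.25],[0,0,0,0,0,0,0.25]],
  ],
)

```text
clock: 19.2
tool_pos: [0.4727, -0.1158, 0.035]
ee_rot: [[0.126, 0.992, -0.0], [0.992, -0.126, -0.0], [-0.0, 0.0, -1.0]]
ft_force: [-1.6, -0.2, 5.3]
width: 0.03
gripper_force: 12.0
```

Seated. I'll release and rise.

Emit:
drive_tool(
  moves=[
    [[0,0,0,0,0,0,0.36],[0,0,0,0,0,0,0.45],[0,0,0,0,0,0,0.6],[0,0,0,0,0,0,0.7],[0,0,0,0,0,-1,0.7]],
  ],
)

```text
clock: 19.82
tool_pos: [0.472, -0.1155, 0.0444]
ee_rot: [[0.126, 0.992, -0.002], [0.992, -0.126, 0.0], [0.0, -0.002, -1.0]]
ft_force: [-0.7, -0.3, -0.8]
width: 0.0641
gripper_force: 0.0
```

Emit:
drive_tool(
  moves=[
    [[0,0,0,0,0,-3,0.7],[0,0,0,0,0,-4,0.8],[0,0,0,0,0,-4,1],[0,0,0,0,0,-3,1],[0,0,0,0,0,0,1]],
  ],
)

```text
clock: 20.45
tool_pos: [0.4741, -0.1161, 0.1872]
ee_rot: [[0.126, 0.992, 0.005], [0.992, -0.126, -0.002], [-0.002, 0.005, -1.0]]
ft_force: [-0.2, 0.2, 0.3]
width: 0.0922
gripper_force: 0.0
```

```bash
python3 - <<'E'
from h import *
plan([(.4935,-.4035,.18,-20,9)])
E
```

```text
now [ 0.4741 -0.1161  0.1872] yaw -7.236326749756787 t 20.45 w 0.0922219192390066 F [-0.2006  0.2488  0.2677] tilt z [ 0.005  -0.0022 -1.    ]
[0.001,0.000,0.025, -3.14,0.62,0.09]
[0.001,0.000,0.025, -3.12,0.69,0.09]
[0.001,0.000,0.025, -3.11,0.77,0.09]
[0.001,0.000,0.025, -3.09,0.85,0.09]
[0.001,0.000,0.025, -3.06,0.92,0.09]
[0.001,0.000,0.025, -3.04,1.00,0.08]
[0.001,0.000,0.025, -3.02,1.07,0.08]
[0.001,0.000,0.025, -2.99,1.15,0.08]
[0.001,0.000,0.025, -2.96,1.22,0.08]
-- [ 0.4935 -0.4035  0.18  ]
```

Emit:
drive_tool(
  moves=[
    [[0,0,0.025,-3.15,0.6,0,1],[0,0,0.025,-3.1,0.7,0,1],[0,0,0.025,-3.1,0.75,0,1],[0,0,0.025,-3.1,0.85,0,1],[0,0,0.025,-3.05,0.9,0,1]],
  ],
)

```text
clock: 21.08
tool_pos: [0.4828, -0.2774, 0.1842]
ee_rot: [[0.251, 0.968, -0.0], [0.968, -0.251, 0.0], [0.0, -0.0, -1.0]]
ft_force: [1.1, -0.2, 0.2]
width: 0.0917
gripper_force: 0.0
```

Emit:
drive_tool(
  moves=[
    [[0,0,0.025,-3.05,1.0,0,1],[0,0,0.025,-3.0,1.1,0,1],[0,0,0.025,-3.0,1.15,0,1],[0,0,0.025,-3.0,1.2,0,1],[0,0,0,0,0,0,1]],
  ],
)

```text
clock: 21.7
tool_pos: [0.4897, -0.4074, 0.1835]
ee_rot: [[0.349, 0.937, -0.001], [0.937, -0.349, -0.0], [-0.001, -0.001, -1.0]]
ft_force: [0.5, -0.5, 0.9]
width: 0.0918
gripper_force: 0.0
```

Emit:
drive_tool(
  moves=[
    [[0,0,0,0,0,0,1],[0,0,0,0,0,0,1]],
  ],
)

```text
clock: 21.95
tool_pos: [0.4915, -0.4022, 0.1845]
ee_rot: [[0.342, 0.94, -0.0], [0.94, -0.342, 0.001], [0.001, -0.0, -1.0]]
ft_force: [-0.0, -0.4, -0.9]
width: 0.092
gripper_force: 0.0
```

```bash
python3 - <<'E'
from h import *
plan([(.4935,-.4035,.09,-20,4)])
c=np.hstack([cv2.resize(imaging.read_camera(n)[y:y+60,x:x+60,::-1],(400,400)) for n,x,y in(("scene",82,110),("top",363,140))]);cv2.imwrite("pics/cup2.png",c)
E
```

```text
now [ 0.4915 -0.4022  0.1845] yaw -20.025015100758317 t 21.95 w 0.0920333827022974 F [-0.0392 -0.4355 -0.8768] tilt z [-0.0001  0.0007 -1.    ]
[-0.000,-0.000,-0.000, -0.01,0.06,2.36]
[-0.000,-0.000,-0.000, -0.01,0.06,2.36]
[-0.000,-0.000,-0.000, -0.01,0.06,2.36]
[-0.000,-0.000,-0.000, -0.01,0.06,2.36]
-- [ 0.4935 -0.4035  0.09  ]
```

View pics/cup2.png

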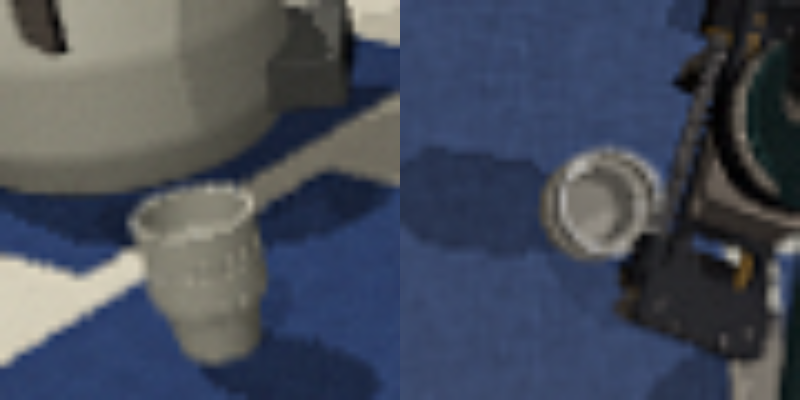

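The close pictures show the nested pair undisturbed, with the rim about scene (111,141.6), which agrees with the measurement. I'll descend so the tips stay about 4 mm above the lower cup's rim.

Emit:
drive_tool(
  moves=[
    [[0,0,0,0,0.1,3.0,1],[0,0,0,0,0.1,3.5,1],[0,0,0,0,0.05,2.5,1],[0,0,0,0,0,1.6,1],[0,0,0,0,0,0.8,1]],
  ],
  force=6,
)

```text
clock: 22.68
tool_pos: [0.4936, -0.4038, 0.0701]
ee_rot: [[0.343, 0.939, -0.0], [0.939, -0.343, 0.0], [0.0, -0.0, -1.0]]
ft_force: [-0.8, -0.1, -0.3]
width: 0.0919
gripper_force: 0.0
```

Emit:
drive_tool(
  moves=[
    [[0,0,0,0,0,0.2,1],[0,0,0,0,0,0,0.85],[0,0,0,0,0,0,0.75],[0,0,0,0,0,0,0.7]],
  ],
)

```text
clock: 23.18
tool_pos: [0.4938, -0.4044, 0.0691]
ee_rot: [[0.344, 0.939, 0.001], [0.939, -0.344, -0.001], [-0.0, 0.001, -1.0]]
ft_force: [-0.5, 0.2, -0.1]
width: 0.0649
gripper_force: 0.0
```

```bash
python3 - <<'E'
from h import *
plan([(.4935,-.4035,.068,-20,1)])
c=np.hstack([cv2.resize(imaging.read_camera(n)[y:y+60,x:x+60,::-1],(400,400)) for n,x,y in(("scene",82,110),("top",363,140))]);cv2.imwrite("pics/cup3.png",c)
E
```

```text
now [ 0.4938 -0.4044  0.0691] yaw -20.119297937698317 t 23.175 w 0.06488126211929454 F [-0.4657  0.2248 -0.1368] tilt z [ 0.0006 -0.0007 -1.    ]
[0.001,0.000,-0.002, 0.07,-0.06,0.11]
-- [ 0.4935 -0.4035  0.068 ]
```

View pics/cup3.png

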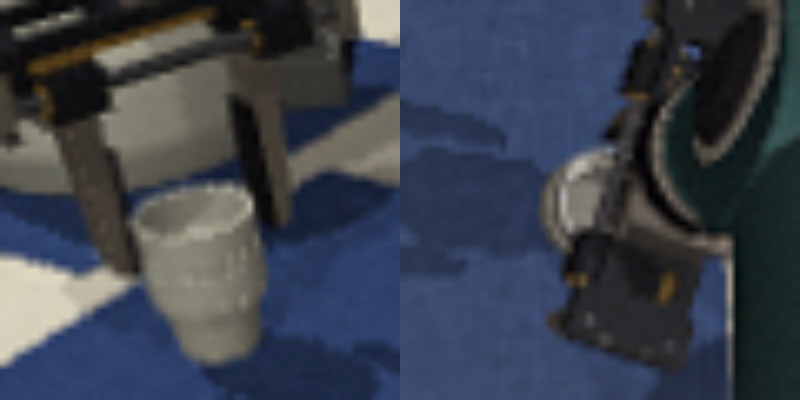

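The scene view shows the fingertips straddling only the upper collar. Their midpoint is about (200,248), which matches the cup axis. I'll close gently.

Emit:
drive_tool(
  moves=[
    [[0,0,0,0,0,0,0.66],[0,0,0,0,0,0,0.62],[0,0,0,0,0,0,0.58],[0,0,0,0,0,0,0.55],[0,0,0,0,0,0,0.55]],
  ],
)

```text
clock: 23.9
tool_pos: [0.4935, -0.4041, 0.0685]
ee_rot: [[0.344, 0.939, -0.0], [0.939, -0.344, 0.0], [0.0, -0.0, -1.0]]
ft_force: [-0.3, -0.1, 0.8]
width: 0.0558
gripper_force: 6.0
```

Emit:
drive_tool(
  moves=[
    [[0,0,0,0,0,-0.2,0.55],[0,0,0,0,0,-0.3,0.55],[0,0,0,0,0,-0.5,0.55],[0,0,0,0,0,-0.7,0.55],[0,0,0,0,0,-0.8,0.55]],
  ],
)

```text
clock: 24.52
tool_pos: [0.4936, -0.4042, 0.0942]
ee_rot: [[0.344, 0.939, 0.0], [0.939, -0.344, -0.0], [-0.0, 0.0, -1.0]]
ft_force: [1.1, -0.3, -0.6]
width: 0.0556
gripper_force: 6.0
```

Emit:
drive_tool(
  moves=[
    [[0,0,0,0,0,-0.5,0.55],[0,0,0,0,0,0,0.55]],
  ],
)

```text
clock: 24.78
tool_pos: [0.4939, -0.4044, 0.0992]
ee_rot: [[0.344, 0.939, 0.001], [0.939, -0.344, -0.001], [-0.0, 0.001, -1.0]]
ft_force: [-0.9, -0.2, -0.5]
width: 0.0557
gripper_force: 6.0
```

```bash
python3 - <<'E'
from h import *
plan([])
c=np.hstack([cv2.resize(imaging.read_camera(n)[y:y+60,x:x+60,::-1],(400,400)) for n,x,y in(("scene",82,110),("top",363,140))]);cv2.imwrite("pics/cup4.png",c)
E
```

```text
now [ 0.4939 -0.4044  0.0992] yaw -20.113432792753258 t 24.775 w 0.055699385349945035 F [-0.8694 -0.1915 -0.4963] tilt z [ 0.0008 -0.0007 -1.    ]
```

View pics/cup4.png

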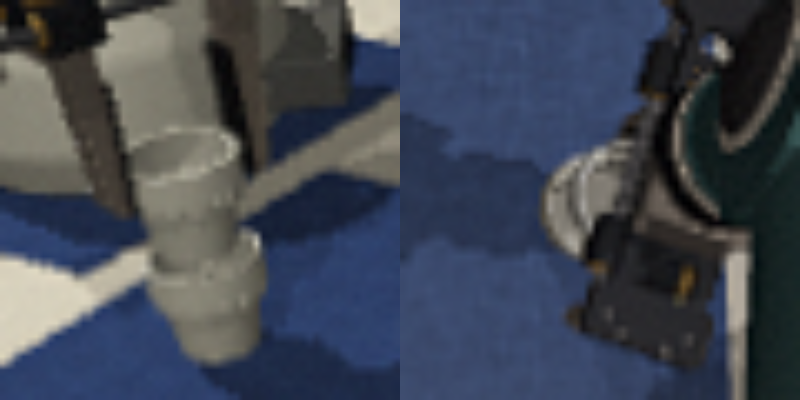

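The picture shows the top cup rising alone; the lower cup's collar (205,265) stays put. I'll carry the cup to the squat tray's wide bay.

Emit:
drive_tool(
  moves=[
    [[0,0,0,0,0,-1.0,0.55],[0,0,0,0,0,-2.0,0.55],[0,0,0,0,0,-2.0,0.55],[0,0,0,0,0,-1.0,0.55],[0,0,0,0,0,0,0.55]],
  ],
)

```text
clock: 25.5
tool_pos: [0.4941, -0.4046, 0.16]
ee_rot: [[0.344, 0.939, 0.002], [0.939, -0.344, -0.002], [-0.001, 0.002, -1.0]]
ft_force: [0.2, -0.2, -0.8]
width: 0.0555
gripper_force: 6.0
```

```bash
python3 - <<'E'
from h import *
plan([(.493,.1574,.16,None,20)])
E
```

```text
now [ 0.4941 -0.4046  0.16  ] yaw -20.123015949815574 t 25.5 w 0.05551405537885446 F [ 0.1973 -0.2114 -0.8111] tilt z [ 0.0017 -0.0016 -1.    ]
[0.000,0.000,0.000, 2.64,-0.97,-0.00]
[0.000,0.000,0.000, 2.64,-0.97,-0.00]
[0.000,0.000,0.000, 2.64,-0.97,-0.00]
[0.000,0.000,0.000, 2.64,-0.97,-0.00]
[0.000,0.000,0.000, 2.64,-0.97,-0.00]
[0.000,0.000,0.000, 2.64,-0.97,-0.00]
[0.000,0.000,0.000, 2.64,-0.97,-0.00]
[0.000,0.000,0.000, 2.64,-0.97,-0.00]
[0.000,0.000,0.000, 2.64,-0.97,-0.00]
[0.000,0.000,0.000, 2.64,-0.97,-0.00]
[0.000,0.000,0.000, 2.64,-0.97,-0.00]
[0.000,0.000,0.000, 2.64,-0.97,-0.00]
[0.000,0.000,0.000, 2.64,-0.97,-0.00]
[0.000,0.000,0.000, 2.64,-0.97,-0.00]
[0.000,0.000,0.000, 2.64,-0.97,-0.00]
[0.000,0.000,0.000, 2.64,-0.97,-0.00]
[0.000,0.000,0.000, 2.64,-0.97,-0.00]
[0.000,0.000,0.000, 2.64,-0.97,-0.00]
[0.000,0.000,0.000, 2.64,-0.97,-0.00]
[0.000,0.000,0.000, 2.64,-0.97,-0.00]
-- [0.493  0.1574 0.16  ]
```

Emit:
drive_tool(
  moves=[
    [[0,0,0,1.3,-0.48,0,0.55],[0,0,0,2.64,-0.97,0,0.55],[0,0,0,2.64,-0.97,0,0.55],[0,0,0,2.64,-0.97,0,0.55],[0,0,0,2.64,-0.97,0,0.55]],
  ],
)

```text
clock: 26.12
tool_pos: [0.4928, -0.2754, 0.1577]
ee_rot: [[0.343, 0.939, -0.001], [0.939, -0.343, 0.001], [0.001, -0.002, -1.0]]
ft_force: [-0.1, -0.6, -0.5]
width: 0.0558
gripper_force: 6.0
```

Emit:
drive_tool(
  moves=[
    [[0,0,0,2.64,-0.97,0,0.55],[0,0,0,2.64,-0.97,0,0.55],[0,0,0,2.64,-0.97,0,0.55],[0,0,0,2.64,-0.97,0,0.55],[0,0,0,2.64,-0.97,0,0.55]],
  ],
)

```text
clock: 26.75
tool_pos: [0.4923, -0.1351, 0.1579]
ee_rot: [[0.343, 0.939, -0.002], [0.939, -0.343, 0.001], [0.0, -0.002, -1.0]]
ft_force: [-0.1, -0.3, -0.7]
width: 0.0556
gripper_force: 6.0
```

Emit:
drive_tool(
  moves=[
    [[0,0,0,2.64,-0.97,0,0.55],[0,0,0,2.64,-0.97,0,0.55],[0,0,0,2.64,-0.97,0,0.55],[0,0,0,2.64,-0.97,0,0.55],[0,0,0,2.64,-0.97,0,0.55]],
  ],
)

```text
clock: 27.38
tool_pos: [0.4919, 0.0052, 0.1579]
ee_rot: [[0.343, 0.939, -0.002], [0.939, -0.343, 0.0], [-0.0, -0.002, -1.0]]
ft_force: [-0.2, 0.1, -0.8]
width: 0.0558
gripper_force: 6.0
```

Emit:
drive_tool(
  moves=[
    [[0,0,0,2.64,-0.97,0,0.55],[0,0,0,2.64,-0.97,0,0.55],[0,0,0,2.64,-0.97,0,0.55],[0,0,0,2.64,-0.97,0,0.55],[0,0,0,1.6,-0.6,0,0.55]],
  ],
)

```text
clock: 28.0
tool_pos: [0.4916, 0.1349, 0.158]
ee_rot: [[0.342, 0.94, -0.001], [0.94, -0.342, 0.0], [-0.0, -0.001, -1.0]]
ft_force: [0.3, -0.4, -0.4]
width: 0.0558
gripper_force: 6.0
```

Emit:
drive_tool(
  moves=[
    [[0,0,0,0.9,-0.33,0,0.55],[0,0,0,0.5,-0.2,0,0.55],[0,0,0,0,0,0,0.55],[0,0,0,0,0,0,0.55]],
  ],
)

```text
clock: 28.5
tool_pos: [0.4928, 0.1472, 0.1585]
ee_rot: [[0.345, 0.939, -0.0], [0.939, -0.345, -0.0], [-0.001, 0.0, -1.0]]
ft_force: [0.8, 0.0, -0.6]
width: 0.0559
gripper_force: 6.0
```

```bash
python3 - <<'E'
from h import *
plan([(.493,.1574,.06,-18,5)])
E
```

```text
now [0.4928 0.1472 0.1585] yaw -20.181540109479588 t 28.5 w 0.05586268832193174 F [ 0.7741  0.0153 -0.5552] tilt z [-0.0002 -0.0005 -1.    ]
[-0.000,0.000,-0.008, 0.19,-0.07,1.97]
[-0.000,0.000,-0.008, 0.19,-0.07,1.97]
[-0.000,0.000,-0.008, 0.19,-0.06,1.97]
[-0.000,0.000,-0.008, 0.19,-0.06,1.97]
[-0.000,0.000,-0.008, 0.20,-0.06,1.97]
-- [0.493  0.1574 0.06  ]
```

Emit:
drive_tool(
  moves=[
    [[0,0,-0.008,0.3,-0.1,1.5,0.55],[0,0,-0.008,0.3,-0.1,2.5,0.55],[0,0,-0.008,0.2,-0.1,2.5,0.55],[0,0,-0.008,0.15,0,2.0,0.55],[0,0,-0.008,0,0,1.0,0.55]],
  ],
)

```text
clock: 29.12
tool_pos: [0.4924, 0.1578, 0.062]
ee_rot: [[0.305, 0.952, -0.002], [0.952, -0.305, -0.0], [-0.001, -0.002, -1.0]]
ft_force: [-0.7, -0.7, 0.7]
width: 0.0562
gripper_force: 6.0
```

Emit:
drive_tool(
  moves=[
    [[0,0,0,0,0,0.6,0.55],[0,0,0,0,0,0.3,0.55],[0,0,0,0,0,0.2,0.55],[0,0,0,0,0,0,0.55],[0,0,0,0,0,0,0.55]],
  ],
)

```text
clock: 29.75
tool_pos: [0.4933, 0.158, 0.0529]
ee_rot: [[0.306, 0.952, 0.001], [0.952, -0.306, 0.0], [0.0, 0.001, -1.0]]
ft_force: [-0.3, -0.2, -1.2]
width: 0.0557
gripper_force: 6.0
```

Emit:
drive_tool(
  moves=[
    [[0,0,0,0,0,0.12,0.55],[0,0,0,0,0,0.05,0.55],[0,0,0,0,0,0,0.55],[0,0,0,0,0,0,0.55]],
  ],
)

```text
clock: 30.25
tool_pos: [0.4931, 0.158, 0.0508]
ee_rot: [[0.306, 0.952, -0.0], [0.952, -0.306, -0.0], [-0.0, -0.0, -1.0]]
ft_force: [-0.0, 0.2, 0.3]
width: 0.0557
gripper_force: 6.0
```

Emit:
drive_tool(
  moves=[
    [[0,0,0,0,0,0.06,0.55],[0,0,0,0,0,0,0.55],[0,0,0,0,0,0,0.55]],
  ],
)

```text
clock: 30.62
tool_pos: [0.4931, 0.1581, 0.0505]
ee_rot: [[0.306, 0.952, 0.0], [0.952, -0.306, -0.0], [0.0, 0.0, -1.0]]
ft_force: [0.3, 0.4, 3.3]
width: 0.0557
gripper_force: 6.0
```

Seated. I'll release, rise, and plan for the tall bottle.

Emit:
drive_tool(
  moves=[
    [[0,0,0,0,0,0,0.63],[0,0,0,0,0,0,0.7],[0,0,0,0,0,0,0.8],[0,0,0,0,0,0,0.9],[0,0,0,0,0,-1,0.9]],
  ],
)

```text
clock: 31.25
tool_pos: [0.4925, 0.1578, 0.06]
ee_rot: [[0.306, 0.952, -0.002], [0.952, -0.306, -0.0], [-0.001, -0.001, -1.0]]
ft_force: [0.4, -1.3, -0.4]
width: 0.0828
gripper_force: 0.0
```

Emit:
drive_tool(
  moves=[
    [[0,0,0,0,0,-3,0.9],[0,0,0,0,0,-4,1],[0,0,0,0,0,-4,1],[0,0,0,0,0,-2,1],[0,0,0,0,0,0,1]],
  ],
)

```text
clock: 31.88
tool_pos: [0.4941, 0.1583, 0.1922]
ee_rot: [[0.306, 0.952, 0.004], [0.952, -0.306, 0.001], [0.002, 0.004, -1.0]]
ft_force: [-0.2, 0.8, 1.2]
width: 0.0918
gripper_force: 0.0
```

```bash
python3 - <<'E'
from h import *
plan([(.668,.154,.19,-18,6)])
E
```

```text
now [0.4941 0.1583 0.1922] yaw -17.8321545439125 t 31.875 w 0.0917863212984045 F [-0.2083  0.8178  1.2039] tilt z [ 0.0041  0.0005 -1.    ]
[0.001,-0.000,0.000, 0.82,2.78,0.05]
[0.001,-0.000,0.000, 0.82,2.78,0.05]
[0.001,-0.000,0.000, 0.82,2.78,0.04]
[0.001,-0.000,0.000, 0.82,2.78,0.04]
[0.001,-0.000,0.000, 0.82,2.78,0.04]
[0.001,-0.000,0.000, 0.83,2.78,0.04]
-- [0.668 0.154 0.19 ]
```

Emit:
drive_tool(
  moves=[
    [[0,0,0,0.8,2.8,0,1],[0,0,0,0.8,2.8,0,1],[0,0,0,0.8,2.8,0,1],[0,0,0,0.8,2.8,0,1],[0,0,0,0.8,2.8,0,1]],
  ],
  force=12,
)

```text
clock: 32.5
tool_pos: [0.6388, 0.153, 0.1886]
ee_rot: [[0.306, 0.952, -0.002], [0.952, -0.306, -0.001], [-0.001, -0.002, -1.0]]
ft_force: [0.3, 0.6, 0.7]
width: 0.0919
gripper_force: 0.0
```

Emit:
drive_tool(
  moves=[
    [[0,0,0,0.8,2.8,0,1],[0,0,0,0,0,0,1],[0,0,0,0,0,0,1]],
  ],
)

```text
clock: 32.88
tool_pos: [0.6663, 0.1525, 0.189]
ee_rot: [[0.305, 0.952, -0.003], [0.952, -0.305, -0.0], [-0.001, -0.002, -1.0]]
ft_force: [0.1, -0.7, 0.2]
width: 0.0918
gripper_force: 0.0
```

```bash
python3 - <<'E'
from h import *
plan([(.668,.154,.045,-18,6)])
a=np.hstack([cv2.resize(imaging.read_camera(n)[y:y+100,x:x+100,::-1],(400,400)) for n,x,y in(("scene",200,150),("top",190,90))]);cv2.imwrite("pics/tb.png",a)
E
```

```text
now [0.6663 0.1525 0.189 ] yaw -17.778107732452735 t 32.875 w 0.09177374877601274 F [ 0.1446 -0.7051  0.2293] tilt z [-0.0026 -0.0003 -1.    ]
[-0.000,0.000,0.001, 0.03,0.03,2.40]
[-0.000,0.000,0.001, 0.03,0.02,2.40]
[-0.000,0.000,0.001, 0.03,0.02,2.40]
[-0.000,0.000,0.001, 0.03,0.02,2.40]
[-0.000,0.000,0.001, 0.03,0.02,2.40]
[-0.000,0.000,0.001, 0.03,0.02,2.40]
-- [0.668 0.154 0.045]
```

View pics/tb.png

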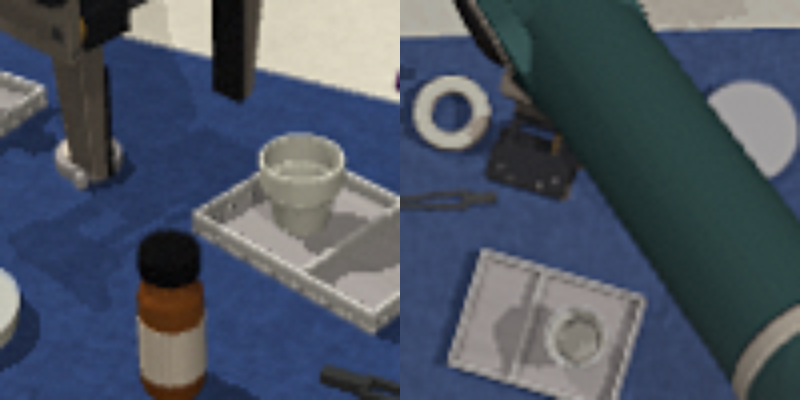

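The cup stands upright in the wide bay (scene crop 300,185; top crop 578,335), and the bottle (170,310) is straddled. I'll descend.

Emit:
drive_tool(
  moves=[
    [[0,0,0,0.05,0.1,3.0,1],[0,0,0,0.05,0.05,3.5,1],[0,0,0,0.05,0,3.5,1],[0,0,0,0,0,2.6,1],[0,0,0,0,0,1.4,1]],
  ],
)

```text
clock: 33.6
tool_pos: [0.6684, 0.1531, 0.049]
ee_rot: [[0.306, 0.952, -0.002], [0.952, -0.306, -0.001], [-0.001, -0.002, -1.0]]
ft_force: [0.3, 0.0, -0.1]
width: 0.0924
gripper_force: 0.0
```

Emit:
drive_tool(
  moves=[
    [[0,0,0,0,0,0.3,1],[0,0,0,0,0,0,0.8],[0,0,0,0,0,0,0.6],[0,0,0,0,0,0,0.5],[0,0,0,0,0,0,0.45]],
  ],
)

```text
clock: 34.22
tool_pos: [0.6698, 0.1532, 0.0477]
ee_rot: [[0.306, 0.952, 0.001], [0.952, -0.306, 0.0], [0.0, 0.001, -1.0]]
ft_force: [-0.4, -0.3, -0.4]
width: 0.0541
gripper_force: 0.0
```

Emit:
drive_tool(
  moves=[
    [[0,0,0,0,0,0,0.42],[0,0,0,0,0,0,0.38],[0,0,0,0,0,0,0.34],[0,0,0,0,0,0,0.34],[0,0,0,0,0,0,0.34]],
  ],
)

```text
clock: 34.85
tool_pos: [0.6696, 0.1533, 0.0473]
ee_rot: [[0.306, 0.952, -0.0], [0.952, -0.306, -0.0], [-0.0, -0.0, -1.0]]
ft_force: [-0.4, -1.1, 0.4]
width: 0.0373
gripper_force: 12.0
```

Emit:
drive_tool(
  moves=[
    [[0,0,0,0,0,-1.0,0.34],[0,0,0,0,0,-2.0,0.34],[0,0,0,0,0,-3.0,0.34],[0,0,0,0,0,-3.0,0.34],[0,0,0,0,0,-1.0,0.34]],
  ],
)

```text
clock: 35.48
tool_pos: [0.671, 0.1538, 0.1509]
ee_rot: [[0.306, 0.952, 0.005], [0.952, -0.306, 0.001], [0.003, 0.004, -1.0]]
ft_force: [0.0, 0.4, -1.2]
width: 0.0375
gripper_force: 12.0
```

```bash
python3 - <<'E'
from h import *
plan([(.5162,.2288,.148,-18,8)])
E
```

```text
now [0.671  0.1538 0.1509] yaw -17.825662395777087 t 35.475 w 0.037520302149321054 F [ 0.0456  0.4121 -1.2255] tilt z [ 0.0048  0.0011 -1.    ]
[0.001,-0.000,0.000, 0.30,-2.13,0.03]
[0.001,-0.000,0.000, 0.30,-2.13,0.03]
[0.001,-0.000,0.000, 0.30,-2.13,0.03]
[0.001,-0.000,0.000, 0.30,-2.13,0.03]
[0.001,-0.000,0.000, 0.30,-2.13,0.03]
[0.001,-0.000,0.000, 0.30,-2.13,0.03]
[0.001,-0.000,0.000, 0.30,-2.13,0.03]
[0.001,-0.000,0.000, 0.29,-2.13,0.03]
-- [0.5162 0.2288 0.148 ]
```

Emit:
drive_tool(
  moves=[
    [[0,0,0,0.3,-1.5,0,0.34],[0,0,0,0.3,-2.4,0,0.34],[0,0,0,0.3,-2.6,0,0.34],[0,0,0,0.3,-2.6,0,0.34],[0,0,0,0.3,-2.6,0,0.34]],
  ],
)

```text
clock: 36.1
tool_pos: [0.56, 0.2038, 0.1458]
ee_rot: [[0.305, 0.952, -0.003], [0.952, -0.305, -0.001], [-0.002, -0.003, -1.0]]
ft_force: [0.6, -0.5, -1.0]
width: 0.0371
gripper_force: 12.0
```

Emit:
drive_tool(
  moves=[
    [[0,0,0,0.3,-2.4,0,0.34],[0,0,0,0.3,-1.7,0,0.34],[0,0,0,0.2,-1.0,0,0.34],[0,0,0,0,0,0,0.34],[0,0,0,0,0,0,0.34]],
  ],
)

```text
clock: 36.72
tool_pos: [0.5174, 0.226, 0.1472]
ee_rot: [[0.307, 0.952, 0.0], [0.952, -0.307, -0.0], [-0.0, 0.0, -1.0]]
ft_force: [-0.6, -0.1, -0.1]
width: 0.037
gripper_force: 12.0
```

```bash
python3 - <<'E'
from h import *
plan([(.5162,.2288,.056,-18,5)])
a=np.hstack([cv2.resize(imaging.read_camera(n)[y:y+100,x:x+100,::-1],(400,400)) for n,x,y in(("scene",230,140),("top",180,120))]);cv2.imwrite("pics/tb2.png",a)
E
```

```text
now [0.5174 0.226  0.1472] yaw -17.884512262820895 t 36.725 w 0.036957241123408716 F [-0.563  -0.1295 -0.1317] tilt z [ 0.0003 -0.0002 -1.    ]
[0.000,0.000,0.000, 0.05,-0.04,1.82]
[0.000,0.000,0.000, 0.05,-0.04,1.82]
[0.000,0.000,0.000, 0.05,-0.04,1.82]
[0.000,0.000,0.000, 0.05,-0.04,1.82]
[0.000,0.000,0.000, 0.05,-0.04,1.82]
-- [0.5162 0.2288 0.056 ]
```

View pics/tb2.png

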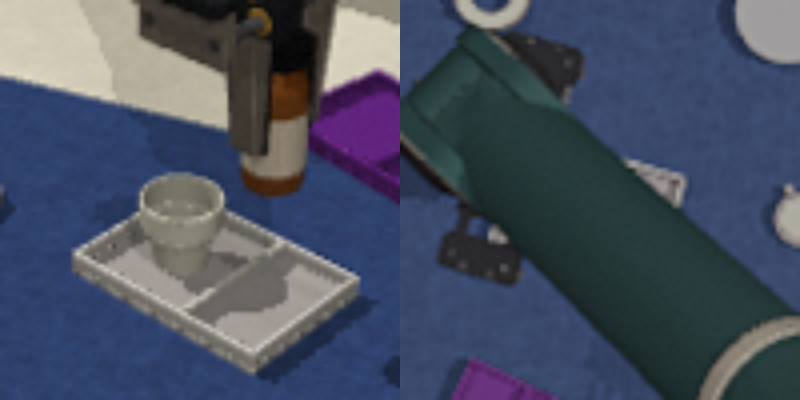

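The bottle hangs upright above the narrow bay, with its base at crop (273,180) and the bay centre directly below at (275,300). The cup is undisturbed. I'll lower it.

Emit:
drive_tool(
  moves=[
    [[0,0,0,0.1,0,2.0,0.34],[0,0,0,0.1,0,2.5,0.34],[0,0,0,0.05,0,2.3,0.34],[0,0,0,0,0,1.5,0.34],[0,0,0,0,0,0.7,0.34]],
  ],
)

```text
clock: 37.45
tool_pos: [0.5169, 0.2286, 0.0558]
ee_rot: [[0.306, 0.952, -0.002], [0.952, -0.306, -0.001], [-0.001, -0.002, -1.0]]
ft_force: [-0.0, 0.3, -0.4]
width: 0.0374
gripper_force: 12.0
```

Emit:
drive_tool(
  moves=[
    [[0,0,0,0,0,0.3,0.34],[0,0,0,0,0,0.1,0.34],[0,0,0,0,0,0,0.34],[0,0,0,0,0,0,0.34]],
  ],
)

```text
clock: 37.95
tool_pos: [0.5178, 0.229, 0.0537]
ee_rot: [[0.306, 0.952, 0.001], [0.952, -0.306, 0.0], [0.0, 0.001, -1.0]]
ft_force: [-0.1, -1.0, 0.4]
width: 0.0375
gripper_force: 12.0
```

Emit:
drive_tool(
  moves=[
    [[0,0,0,0,0,0.12,0.34],[0,0,0,0,0,0.06,0.34],[0,0,0,0,0,0,0.34],[0,0,0,0,0,0,0.34]],
  ],
)

```text
clock: 38.45
tool_pos: [0.5175, 0.2289, 0.0515]
ee_rot: [[0.306, 0.952, -0.0], [0.952, -0.306, -0.0], [-0.0, 0.0, -1.0]]
ft_force: [0.4, 0.6, -0.5]
width: 0.0375
gripper_force: 12.0
```

Emit:
drive_tool(
  moves=[
    [[0,0,0,0,0,0.04,0.34],[0,0,0,0,0,0,0.34],[0,0,0,0,0,0,0.34]],
  ],
)

```text
clock: 38.83
tool_pos: [0.5175, 0.229, 0.0512]
ee_rot: [[0.306, 0.952, 0.0], [0.952, -0.306, 0.0], [0.0, 0.0, -1.0]]
ft_force: [-0.4, 0.7, 1.4]
width: 0.0372
gripper_force: 12.0
```

Contact is showing at 0.0512, as expected. I'll nudge 0.2 mm more to confirm, then release.

Emit:
drive_tool(
  moves=[
    [[0,0,0,0,0,0.02,0.34],[0,0,0,0,0,0,0.34],[0,0,0,0,0,0,0.34]],
  ],
)

```text
clock: 39.2
tool_pos: [0.5175, 0.2291, 0.0511]
ee_rot: [[0.306, 0.952, 0.0], [0.952, -0.306, 0.0], [0.0, 0.0, -1.0]]
ft_force: [-1.7, -0.7, 4.6]
width: 0.0372
gripper_force: 12.0
```

Emit:
drive_tool(
  moves=[
    [[0,0,0,0,0,0,0.44],[0,0,0,0,0,0,0.55],[0,0,0,0,0,0,0.7],[0,0,0,0,0,0,0.85],[0,0,0,0,0,-1,0.85]],
  ],
)

```text
clock: 39.83
tool_pos: [0.5169, 0.2287, 0.0605]
ee_rot: [[0.306, 0.952, -0.002], [0.952, -0.306, -0.001], [-0.001, -0.001, -1.0]]
ft_force: [-0.4, 0.3, -0.0]
width: 0.0771
gripper_force: 0.0
```

Emit:
drive_tool(
  moves=[
    [[0,0,0,0,0,-3,0.85],[0,0,0,0,0,-4,0.85],[0,0,0,0,0,-4,1],[0,0,0,0,0,-4,1],[0,0,0,0,0,-2,1]],
  ],
)

```text
clock: 40.45
tool_pos: [0.5181, 0.2296, 0.2341]
ee_rot: [[0.306, 0.952, 0.004], [0.952, -0.306, 0.001], [0.002, 0.003, -1.0]]
ft_force: [0.5, 0.0, 0.4]
width: 0.0915
gripper_force: 0.0
```

Emit:
drive_tool(
  moves=[
    [[0,0,0,4,-0.5,0,1],[0,0,0,4,-0.5,0,1],[0,0,0,4,-0.5,0,1],[0,0,0,4,-0.5,0,1],[0,0,0,0,0,0,1]],
  ],
)

```text
clock: 41.08
tool_pos: [0.5459, 0.3909, 0.2312]
ee_rot: [[0.302, 0.953, -0.001], [0.953, -0.302, 0.002], [0.002, -0.002, -1.0]]
ft_force: [0.4, -0.5, -0.5]
width: 0.0921
gripper_force: 0.0
```

```bash
python3 - <<'E'
from h import *
plan([])
a=np.vstack([cv2.resize(imaging.read_camera(n)[y:y+110,x:x+280,::-1],(760,298)) for n,x,y in(("scene",80,120),("top",140,120))]);cv2.imwrite("pics/fin.png",a)
E
```

```text
now [0.5459 0.3909 0.2312] yaw -17.55992491108568 t 41.075 w 0.09211909317087491 F [ 0.4464 -0.5226 -0.4598] tilt z [-0.0009  0.0024 -1.    ]
```

View pics/fin.png

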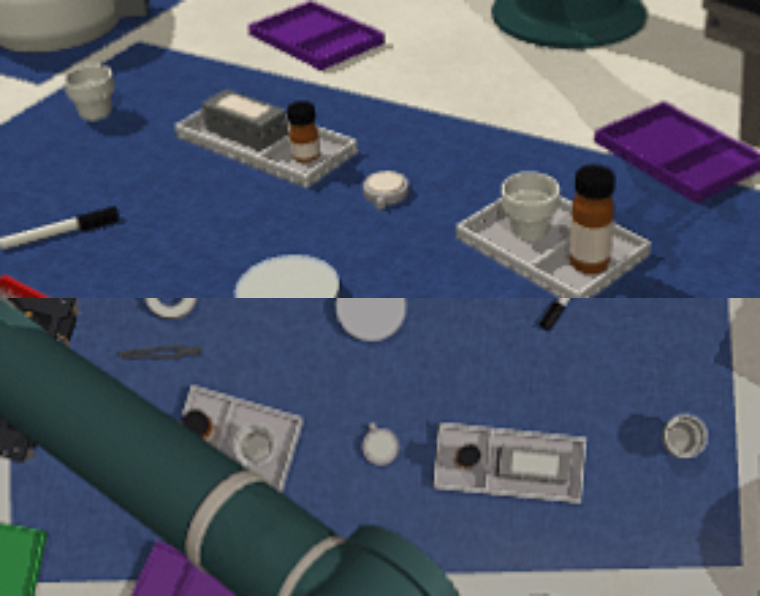

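The final picture shows all four items in their bays: the box at (245,120), the short bottle at (303,132), the cup at (530,200) and the tall bottle at (592,220). The lower cup still stands at (92,92).

Emit:
drive_tool(
  moves=[
    [[0,0,0,0,0,0,1],[0,0,0,0,0,0,1],[0,0,0,0,0,0,1],[0,0,0,0,0,0,1]],
  ],
)

```text
clock: 41.68
tool_pos: [0.5475, 0.387, 0.231]
ee_rot: [[0.307, 0.952, 0.0], [0.952, -0.307, -0.0], [-0.0, 0.0, -1.0]]
ft_force: [0.3, 0.6, 0.1]
width: 0.092
gripper_force: 0.0
```

```bash
python3 -c "
from workcell import job
print(job.hand_in())"
```

```text
the job is handed in; nothing more can be done
None
```

Both kits are made up in the order asked and the job is handed in at about 42 s of the 125 s allowed; the last picture shows all four items in their bays and the lower cup still standing in place, though the hand-in returned no verdict.

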